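# Tighten the bench outlet's compression nut a quarter turn past finger-tight

### The job

On the lab bench, turn the square brass compression nut clockwise with the gripper's fingers until it is finger-tight, and stop there. Then pick up the wrench whose mouth fits it (the larger of the two), set it flat on the bench around the nut, and with it tighten the nut just a quarter turn more. Let go, leaving the wrench lying flat on the bench, still around the nut.

Things in the scene. Friction and masses are not known exactly. Their poses are not given: they have to be found in the camera images.
- fitting: Upright outlet fixed in the bench: square brass nut, 36 mm over flats, 51 over corners, sides 3 to 45 mm above the bench; a 19 mm capped copper tube through it ends at 68 mm. Origin on its axis at bench height, z up. Black pen line on the nut and on the white disc (84 mm) at its foot; the disc's marks +x. Clear for 0.2 m towards the robot and to its left. (Not the slender outlet at the back.)
- run (a joint): The nut's free running on its thread, rad, clockwise from above: starts 0.1 to 0.7; at 1.3 it is finger-tight against a stop, its black line pointing along the fitting's +x, in line with the disc's, its flats square to the fitting's x and y. Light, 0.12 N m. The nut keeps its height. Yaw of the nut = fitting yaw + 1.3 - run - pull.
- pull (a joint): The same nut's turn past finger-tight, rad, clockwise from above: 0 at the start, grows only when the nut is driven on from finger-tight, against a stiff drag of 0.6 N m; a quarter turn is 1.57. Stays where left. The wrench's mouth is wider than the nut and swings about 15 degrees idly before it drives, so watch the nut for the quarter turn.
- wrench: Larger of two loose open-ended wrenches (the other's mouth: 20 mm), 0.35 kg, lying flat. Dark steel jaws 16 mm thick, mouth 44 mm wide, 70 mm outside. Origin: mouth centre on the underside; z up, +x out of the mouth, prong tips at x = 22 mm, mouth bottom at -26; black handle 20 wide, 26 high, from x = -60 to -170: grip it at -85. Lower it over the nut from above, mouth square to the flats.

How it is judged:
By the outcome, as a careful person would: the job done as asked, in the order asked, and still so for the second after the job is handed in, with the robot touching nothing.
It also fails if it takes over 61 s, if anything falls off the work surface, if the arm or the gripper's body presses on something with over 40 N, if the wrist force passes 120 N, or if a joint passes its speed limit or range.

### The arm

A 6-joint arm with a two-finger parallel gripper is mounted at the origin on the work surface. World frame = base frame: x ahead of the robot, y to its left, z up, the work surface at z = 0. Lengths are in m, angles in rad, forces in N, time in s.
With the tool pointing down it reaches from about 0.25 to 0.775 m from the base axis. Payload 4 kg.
Tool frame: the origin (TCP) lies midway between the tips of the shut fingers; the grasp point (between the pads) lies 19 mm behind it; y points along the fingers, x is the direction in which the jaws open and shut, and the axes are right-handed (so a half turn about y gives the same grasp; the last joint's range is limited). The gripper opens to 94 mm and grips with 3 to 60 N. Pads are 16 mm wide; open, the fingers measure 119 mm over their backs; the gripper's body (75 mm by 177 mm) begins 78 mm behind the grasp point.
Start: joints at [1.055, 0.087, 1.371, -0, 1.684, -0.103], TCP at [0.221, 0.504, 0.206] pointing down, gripper open.
Joint ranges: [-3.1, 3.1], [-0.76, 2.03], [0.27, 2.55], [-1.08, 4.22], [0.17, 2.65], [-2.57, 2.57]. Speed limits (rad/s): [2.79, 2.79, 3.14, 3.14, 3.14, 3.14].

### API

Orientations are given as [roll, pitch, yaw] about the fixed x, y, z axes, in that order (R = Rz(yaw) Ry(pitch) Rx(roll)).
In Python, from bench import robot gives the robot as it stands.
- The arm moves only by the shell command python3 -m creep 'ROWS'. ROWS is JSON, a list of rows, each a list of 7 numbers: the shift along the tool's x, y, z in mm, then the turn, a rotation vector about the tool's x, y, z in degrees, then the closure in counts, from 0 (fully open) to 255 (shut). A call has 1 to 5 rows; each row is the pose to reach, as a shift and turn from the pose commanded when the call began, along the tool's axes at that moment; what a row does not reach only later rows make up. A row lasts 1/8 s, in which the tool goes at most 62.5 mm and 10.7 degrees, less where a joint would pass 70% of its speed; a pose out of reach is approached as far as the arm can. A call with a gripper value outside its range is refused whole. The fingers move at their own pace and stop on an object; the grip force is fixed at half the most. Time passes only in rows, so rows that repeat a pose let the fingers close. It gives the time, the measured TCP pose, the force and the opening at its end, in the units of the state.
- robot.get_obs(): the state, without advancing time (a new reading comes with each control period).
- robot.snapshot(name): name is "scene" or "top" or "wrist"; returns a dict with "color" (480x640x3 uint8, blue, green, red), "fx", "fy", "cx", "cy" (pixels), "world_from_camera" (4x4, takes a point from camera to world coordinates); the wrist camera has in their place "mount" (4x4, takes a point from camera to tool coordinates, whose origin is the TCP and whose axes are the tool frame's). Camera axes: x right, y down, z forward; pixel columns grow to the right and rows downward; lengths in m; the calibration is good to about 2 mm. The wrist camera is an equidistant fisheye: a pixel r from the principal point sees the ray r / f radians off the axis. A picture is of the moment at which its call begins: read the wrist's pose just before it. There is no depth.
- robot.close_job(): hands the job in, once; it reports no verdict.
Trained networks look in the newest picture that a camera, given by its name, has taken for a name from the list of things; names that differ only in an ending like _2 or _b are one class to them, and where a whole thing is asked for, a point or a joint stands for the part that bears it (a point fixed in the world has none). Each returns a list of dicts, best first, with "p" (0 to 1); they miss things now and then, are a little off and sometimes report something else, mostly with a low value. They report only what shows in the picture. A call takes as long as a camera call.
- robot.spot_in(name, camera): "point" ([x, y, z] in m, in world coordinates, good to about 4 mm: the middle of the surface that is visible of it).
- robot.landmark_of(name, camera): "point" ([x, y, z] in m, in world coordinates, good to about 4 mm: a listed point, or the origin of a listed thing).
The state is a dict: "time": time; "joint_positions": joint angles; "qvel": joint speeds; "joint_torque": joint torques, N m; "tool_pos": TCP position; "ee_rot": TCP orientation; "wrist_force": force on the tool from outside, world axes, zero at the start; "wrist_torque": the same for the moment, N m; "width": finger opening in m.
Only numpy, scipy, OpenCV 4.12 (cv2) and the standard library are available. Lean on these libraries where they do the work, as an engineer would, in place of code of your own. Each camera call takes 0.05 s, during which the arm holds its last target.

## Working session

There is one attempt and no reset: what is moved stays moved. The work goes in short steps, Python scripts to look and compute and a shell command to move; the robot and the scene stay as the last step left them, time stands still between calls to the robot, and variables do not carry over. Pictures are saved under pics/ and viewed, and the job is handed in when it is done.

```bash
ls; mkdir -p pics; python3 - <<'E'
from bench import robot
import cv2
o=robot.get_obs()
for k,v in o.items(): print(k,v)
for n in ["scene","top","wrist"]:
    s=robot.snapshot(n); cv2.imwrite(f"pics/{n}0.png",s["color"])
    print(n,s["fx"],s["cx"],s["cy"])
    for nm in ["fitting","wrench"]:
        print(nm,[(d['p'],d['point']) for d in robot.landmark_of(nm,n)],[(d['p'],d['point']) for d in robot.spot_in(nm,n)])
E
```

```text
pics
time 0.0
joint_positions [ 1.05490579e+00  8.79833748e-02  1.37225409e+00 -2.40639172e-05
  1.68358552e+00 -1.03112416e-01]
qvel [ 0.00124215  0.00082044  0.00152523 -0.00052442 -0.00110885  0.00027582]
joint_torque [ 7.98518213e-04 -3.40178132e+01 -3.02431798e+01  7.19336816e-02
  3.29014950e-02 -1.55703688e-04]
tool_pos [0.22038245 0.50331896 0.20428875]
ee_rot [-1.57059055  0.00222095  1.15801575]
wrist_force [ 0.29330043  0.46232611 -0.01935701]
wrist_torque [ 0.05450746 -0.00014208 -0.03353945]
width 0.09377913941332319
scene 502.3947680913928 314.5682119725562 241.51930704195024
fitting [(0.82, [0.5785, 0.1795, -0.0033])] [(0.88, [0.5891, 0.1797, 0.0096]), (0.16, [0.5873, 0.1789, 0.028])]
wrench [(0.65, [0.6363, -0.1422, 0.0035])] [(0.77, [0.5979, -0.1426, 0.0138])]
top 468.89562594167563 314.6795983352851 237.8086883585588
fitting [(0.95, [0.5773, 0.1824, 0.0009])] [(0.85, [0.5737, 0.1726, 0.0018])]
wrench [(0.64, [0.6374, -0.1446, -0.0007])] [(0.63, [0.5815, -0.1511, 0.0181]), (0.47, [0.572, 0.168, 0.0384])]
wrist 371.64829954431775 322.4682370795042 240.05661137231692
fitting [] []
wrench [] []
```

View pics/scene0.png

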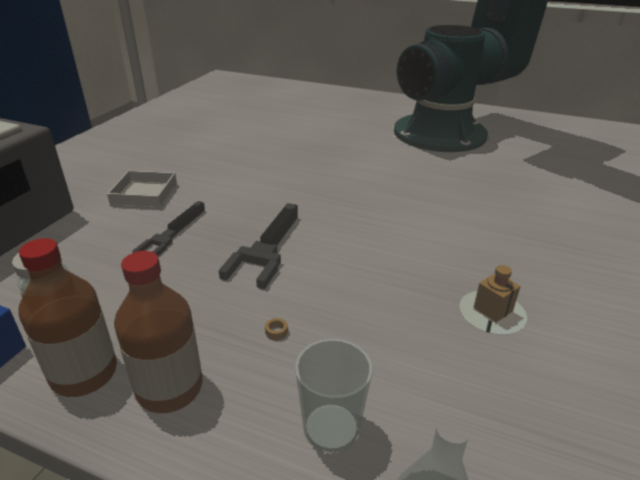

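View pics/top0.png

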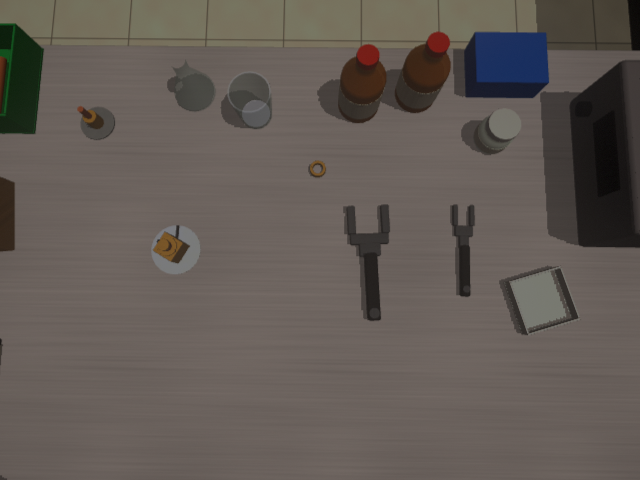

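```bash
cat > h.py <<'E'
from bench import robot
import cv2, numpy as np
from scipy.spatial.transform import Rotation as R
def proj(s,P):
    P=np.atleast_2d(P); T=np.linalg.inv(s["world_from_camera"]); c=P@T[:3,:3].T+T[:3,3]
    return np.c_[s["fx"]*c[:,0]/c[:,2]+s["cx"], s["fy"]*c[:,1]/c[:,2]+s["cy"]]
def rect(s,x0,x1,y0,y1,z,ppm=4):
    # image up=+x, left=+y ; ppm pixels/mm
    W=int((y1-y0)*1000*ppm);H=int((x1-x0)*1000*ppm)
    v,u=np.mgrid[0:H,0:W]
    P=np.c_[(x1-v.ravel()/ppm/1000),(y1-u.ravel()/ppm/1000),np.full(u.size,z)]
    p=proj(s,P).astype(np.float32).reshape(H,W,2)
    im=cv2.remap(s["color"],p[...,0],p[...,1],cv2.INTER_CUBIC)
    return np.clip(im.astype(float)*1.6,0,255).astype(np.uint8)
def wrect(s,o,x0,x1,y0,y1,z,ppm=4):
    W=int((y1-y0)*1000*ppm);H=int((x1-x0)*1000*ppm)
    v,u=np.mgrid[0:H,0:W]
    P=np.c_[(x1-v.ravel()/ppm/1000),(y1-u.ravel()/ppm/1000),np.full(u.size,z)]
    p=wproj(s,o,P).astype(np.float32).reshape(H,W,2)
    im=cv2.remap(s["color"],p[...,0],p[...,1],cv2.INTER_CUBIC)
    return np.clip(im.astype(float)*1.6,0,255).astype(np.uint8)
def wproj(s,o,P):
    P=np.atleast_2d(P)
    Rw=R.from_euler('xyz',o["ee_rot"]).as_matrix()
    t=(P-np.array(o["tool_pos"]))@Rw
    M=np.array(s["mount"]); c=(t-M[:3,3])@M[:3,:3]
    rho=np.hypot(c[:,0],c[:,1]); th=np.arctan2(rho,c[:,2]); k=np.where(rho>1e-9,th/np.maximum(rho,1e-9),0)
    return np.c_[s["fx"]*k*c[:,0]+s["cx"], s["fy"]*k*c[:,1]+s["cy"]]
E
python3 - <<'E'
from h import *
s=robot.snapshot("top")
print(np.array(s["world_from_camera"]).round(3))
a=rect(s,.52,.64,.12,.24,0,4); b=rect(s,.52,.64,.12,.24,.045,4)
cv2.imwrite("pics/t1.png",np.hstack([cv2.resize(a,(400,400)),cv2.resize(b,(400,400))]))
a=rect(s,.42,.70,-.24,-.06,.016,2); 
cv2.imwrite("pics/t2.png",a)
E
```

```text
[[ 0.014 -0.99   0.138  0.489]
 [-1.    -0.013  0.009 -0.063]
 [-0.007 -0.138 -0.99   0.793]
 [ 0.     0.     0.     1.   ]]
```

View pics/t1.png

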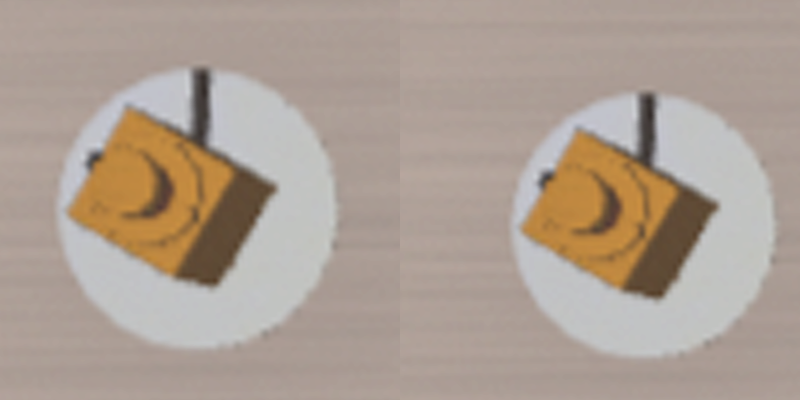

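View pics/t2.png

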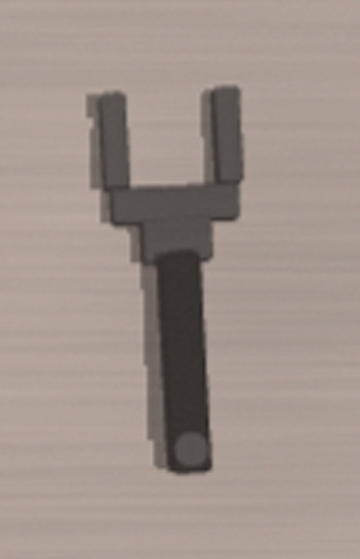

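```bash
cat >> h.py <<'E'
def to(x,y,z,yaw,say=True):
    o=robot.get_obs(); Rw=R.from_euler('xyz',o["ee_rot"]); p=np.array(o["tool_pos"])
    d=Rw.inv().apply(np.array([x,y,z])-p)*1000
    Rt=R.from_euler('xyz',[-np.pi/2,0,np.radians(yaw)])
    rv=np.degrees((Rw.inv()*Rt).as_rotvec())
    e=o["ee_rot"]
    print("t%.2f"%o["time"],"at",p.round(4),"rpy",np.degrees(e).round(1),"w%.4f"%o["width"],"F",np.round(o["wrist_force"],1),"T",np.round(o["wrist_torque"],2),"\n shift",d.round(1),"rot",rv.round(1))
    return o
E
python3 -c "
from h import *
to(.578,.181,.15,60.4)"
```

```text
t0.80 at [0.2207 0.5038 0.2055] rpy [-90.   -0.   66.3] w0.0939 F [ 0.6 -1.1 -0.2] T [-0.   -0.03 -0.06] 
 shift [-152.3   55.5 -456.8] rot [-0.   5.9  0. ]
```

```bash
python3 -m creep '[[-19,0,-57,0,0,0,0],[-38,0,-114,0,1,0,0],[-57,0,-171,0,2,0,0],[-76,0,-228,0,3,0,0],[-95,0,-285,0,4,0,0]]'; python3 -c "
from h import *
to(.578,.181,.15,60.4)"
```

```text
time: 1.42
tool_pos: [0.4449, 0.3011, 0.2057]
ee_rot: [-1.571, -0.001, 1.088]
wrist_force: [1.0, 1.6, -0.3]
width: 0.0945
t1.43 at [0.4449 0.3011 0.2057] rpy [-90.   -0.   62.3] w0.0945 F [ 1.   1.6 -0.3] T [ 0.03 -0.02 -0.02] 
 shift [ -44.5   55.8 -173.7] rot [0.  1.9 0. ]
```

```bash
python3 -m creep '[[-13,0,-50,0,1,0,0],[-26,10,-100,0,2,0,0],[-38,30,-150,0,2,0,0],[-44.5,56,-174,0,2,0,0],[-44.5,56,-174,0,2,0,0]]'; python3 - <<'E'
from h import *
o=to(.578,.181,.15,60.4)
s=robot.snapshot("wrist"); cv2.imwrite("pics/w1.png",s["color"])
a=wrect(s,o,.52,.64,.12,.24,.045,4)
b=wrect(s,o,.52,.64,.12,.24,.0,4)
cv2.imwrite("pics/w1r.png",np.hstack([cv2.resize(b,(400,400)),cv2.resize(a,(400,400))]))
E
```

```text
time: 2.05
tool_pos: [0.5764, 0.1805, 0.1462]
ee_rot: [-1.566, 0.004, 1.05]
wrist_force: [-0.3, 0.5, -0.4]
width: 0.0943
t2.05 at [0.5764 0.1805 0.1462] rpy [-89.7   0.2  60.2] w0.0943 F [-0.3  0.5 -0.4] T [-0.02  0.06  0.03] 
 shift [ 1.2 -3.8 -1.2] rot [-0.3 -0.2 -0.2]
```

View pics/w1.png

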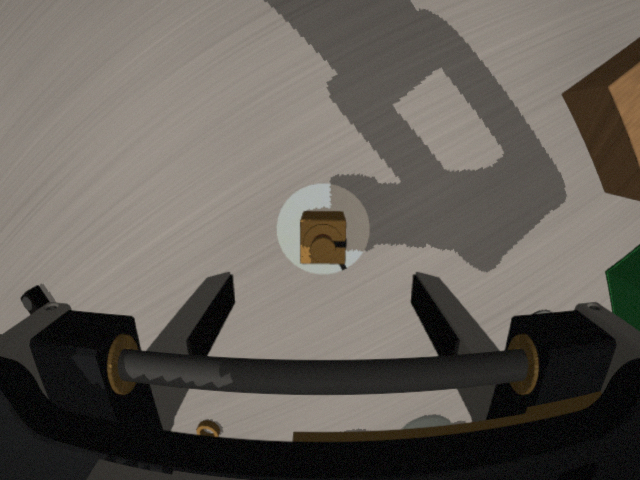

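View pics/w1r.png

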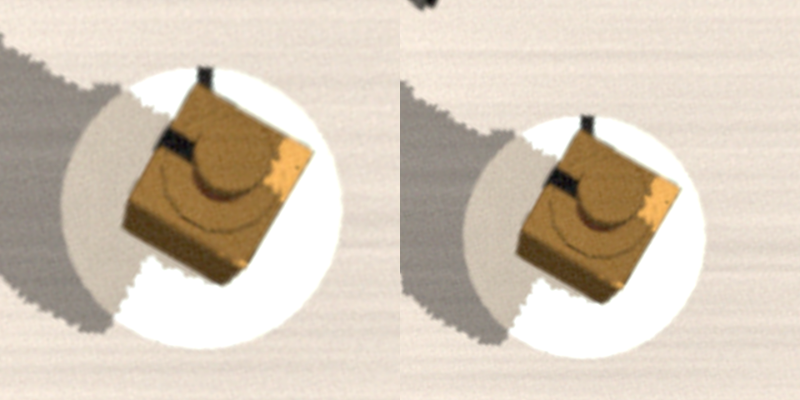

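```bash
python3 -c "
from h import *
to(.5776,.1805,.014,60)"; python3 -m creep '[[0.5,40,-0.5,0,0,0,0],[0.5,80,-1,0,0,0,0],[0.5,110,-1,0,0,0,0],[0.5,133,-1,0,0,0,0],[0.5,133,-1,0,0,0,0]]'; python3 -c "
from h import *
to(.5776,.1805,.014,60)"
```

```text
t2.10 at [0.5765 0.1819 0.1482] rpy [-89.8   0.1  60.3] w0.0937 F [-0.7 -0.1  0.3] T [-0.02  0.06 -0.  ] 
 shift [ -0.4 134.2  -2. ] rot [-0.2  0.3 -0.1]
time: 2.72
tool_pos: [0.5766, 0.1834, 0.016]
ee_rot: [-1.569, 0.001, 1.055]
wrist_force: [0.4, -0.0, -0.1]
width: 0.0938
t2.73 at [0.5766 0.1834 0.016 ] rpy [-89.9   0.1  60.5] w0.0938 F [ 0.4 -0.  -0.1] T [-0.06  0.03  0.04] 
 shift [-2.   2.  -2.4] rot [-0.1  0.5 -0.1]
```

```bash
python3 -m creep '[[-1,1,-2,0,0,0,90],[-1,1,-2,0,0,0,255],[-1,1,-2,0,0,0,255],[-1,1,-2,0,0,0,255],[-1,1,-2,0,0,0,255]]'; python3 -c "
from h import *
to(.5776,.1805,.014,60)"
```

```text
time: 3.35
tool_pos: [0.5795, 0.1803, 0.0156]
ee_rot: [-1.571, -0.0, 1.053]
wrist_force: [-0.7, 0.0, -0.1]
width: 0.0473
t3.35 at [0.5795 0.1803 0.0156] rpy [-90.   -0.   60.3] w0.0473 F [-0.7  0.  -0.1] T [-0.03  0.03 -0.03] 
 shift [-0.8  1.6  1.7] rot [0.  0.3 0. ]
```

```bash
python3 -m creep '[[0,0,0,0,0,0,255],[0,0,0,0,0,0,255],[0,0,0,0,0,0,255]]'; python3 -c "
from h import *
to(.5776,.1805,.014,60)"
```

```text
time: 3.72
tool_pos: [0.5787, 0.179, 0.0154]
ee_rot: [-1.57, 0.003, 1.053]
wrist_force: [-2.2, -4.3, 3.1]
width: 0.036
t3.73 at [0.5787 0.179  0.0154] rpy [-90.    0.2  60.3] w0.0360 F [-2.2 -4.3  3.1] T [-0.93  0.58 -0.09] 
 shift [0.8 1.4 1.7] rot [-0.   0.3 -0.2]
```

```bash
python3 -m creep '[[0,0,0,0,10,0,255],[0,0,0,0,20,0,255],[0,0,0,0,30,0,255],[0,0,0,0,40,0,255],[0,0,0,0,49,0,255]]'; python3 -m creep '[[0,0,0,0,0,0,255]]'; python3 - <<'E'
from h import *
o=to(.5776,.1805,.014,0)
s=robot.snapshot("top"); a=rect(s,.52,.64,.12,.24,0,4); cv2.imwrite("pics/t3.png",a)
E
```

```text
time: 4.35
tool_pos: [0.5777, 0.1783, 0.0154]
ee_rot: [-1.574, 0.005, 0.193]
wrist_force: [-5.4, -6.0, 5.0]
width: 0.0359
time: 4.47
tool_pos: [0.5777, 0.1783, 0.0154]
ee_rot: [-1.574, 0.005, 0.197]
wrist_force: [-4.9, -5.2, 5.0]
width: 0.0359
t4.47 at [0.5777 0.1783 0.0154] rpy [-90.2   0.3  11.3] w0.0359 F [-4.9 -5.2  5. ] T [-1.19  1.03 -0.12] 
 shift [0.3 1.4 2.2] rot [ 0.2 11.3 -0.3]
```

View pics/t3.png

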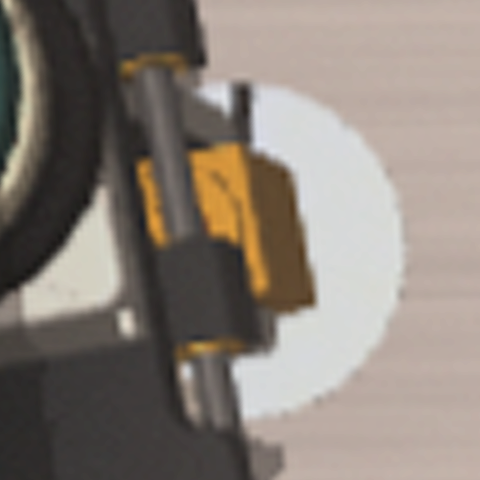

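```bash
Q="from h import *
o=robot.get_obs();print('YAW',np.degrees(o['ee_rot'][2]).round(2),'T',np.round(o['wrist_torque'],3),'F',np.round(o['wrist_force'],1))"
python3 -m creep '[[0,0,1,0,3,0,255],[0,0,1,0,5,0,255]]' >/dev/null; python3 -c "$Q"
python3 -m creep '[[0,0,0,0,1.5,0,255]]'>/dev/null; python3 -c "$Q"
python3 -m creep '[[0,0,0,0,1.5,0,255]]'>/dev/null; python3 -c "$Q"
```

```text
YAW 6.28 T [-1.591  1.057  0.133] F [-5.8 -7.8  5.1]
YAW 4.8 T [-1.567  1.074  0.112] F [-4.7 -8.2  4.7]
YAW 3.3 T [-1.564  1.029  0.179] F [-5.3 -8.   5.2]
```

```bash
Q="from h import *
o=robot.get_obs();print('YAW',np.degrees(o['ee_rot'][2]).round(2),'T',np.round(o['wrist_torque'],3),'F',np.round(o['wrist_force'],1))"
python3 -m creep '[[0,0,-1,0,1,0,255]]' >/dev/null; python3 -c "$Q"
python3 -m creep '[[0,0,0,0,1,0,255]]'>/dev/null; python3 -c "$Q"
python3 -m creep '[[0,0,0,0,1,0,255]]'>/dev/null; python3 -c "$Q"
```

```text
YAW 2.31 T [-0.967  1.066  0.094] F [-5.4 -5.2  5.3]
YAW 1.32 T [-1.185  1.087  0.144] F [-5.7 -6.8  5. ]
YAW 0.32 T [-1.277  1.13   0.167] F [-5.  -6.6  5.1]
```

```bash
Q="from h import *
o=robot.get_obs();print('YAW',np.degrees(o['ee_rot'][2]).round(2),'T',np.round(o['wrist_torque'],3),'F',np.round(o['wrist_force'],1))"
python3 -m creep '[[0,0,0,0,1,0,255]]' >/dev/null; python3 -c "$Q"
python3 -m creep '[[0,0,0,0,0.7,0,255]]'>/dev/null; python3 -c "$Q"
python3 -m creep '[[0,0,0,0,0.7,0,255]]'>/dev/null; python3 -c "$Q"
```

```text
YAW -0.68 T [-1.202  1.119  0.126] F [-5.3 -6.4  5.1]
YAW -1.37 T [-1.211  1.07   0.163] F [-6.2 -6.4  5.7]
YAW -2.02 T [-1.177  1.117  0.561] F [-6.1 -7.   5. ]
```

```bash
python3 -m creep '[[0,0,0,0,0,0,150],[0,0,0,0,0,0,0],[0,0,0,0,0,0,0],[0,-40,0,0,0,0,0],[0,-95,0,0,0,0,0]]'; python3 -m creep '[[0,-30,0,0,0,0,0],[0,-40,-30,0,0,0,0]]'; python3 - <<'E'
from h import *
o=to(.552,-.149,.09,93)
s=robot.snapshot("wrist"); cv2.imwrite("pics/w2.png",s["color"])
a=wrect(s,o,.52,.64,.12,.24,.045,4)
b=wrect(s,o,.52,.64,.12,.24,.0,4)
cv2.imwrite("pics/w2r.png",np.hstack([cv2.resize(b,(400,400)),cv2.resize(a,(400,400))]))
E
```

```text
time: 6.4
tool_pos: [0.5782, 0.1804, 0.1093]
ee_rot: [-1.571, 0.004, -0.036]
wrist_force: [0.0, 0.1, 0.6]
width: 0.0752
time: 6.65
tool_pos: [0.5801, 0.1522, 0.1542]
ee_rot: [-1.568, -0.007, -0.033]
wrist_force: [0.3, -0.3, -0.9]
width: 0.0929
t6.65 at [0.5801 0.1522 0.1542] rpy [-89.9  -0.4  -1.9] w0.0929 F [ 0.3 -0.3 -0.9] T [-0.05  0.08  0.01] 
 shift [ -18.7   63.3 -302.1] rot [  0.2 -94.9   0.4]
```

View pics/w2r.png

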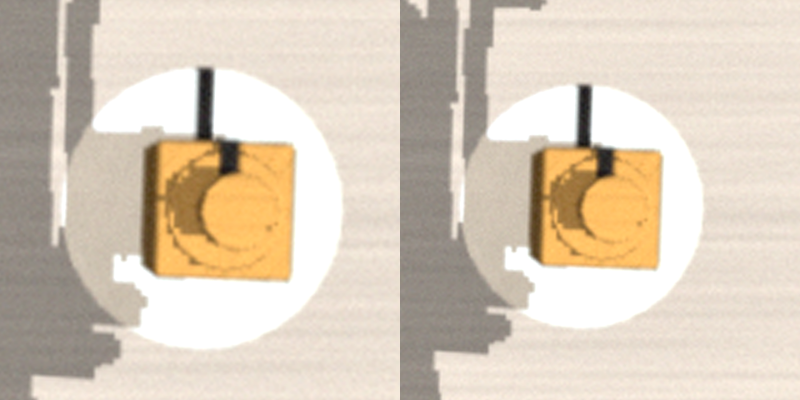

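```bash
python3 -m creep '[[-4,0,-30,0,-10,0,0],[-8,0,-65,0,-20,0,0],[-12,0,-100,0,-30,0,0],[-15,0,-135,0,-40,0,0],[-19,0,-170,0,-50,0,0]]'; python3 -c "
from h import *
to(.552,-.149,.13,93)"
```

```text
time: 7.32
tool_pos: [0.5533, -0.0196, 0.1503]
ee_rot: [-1.571, -0.001, 0.843]
wrist_force: [-0.2, -0.6, -0.0]
width: 0.094
t7.33 at [ 0.5533 -0.0196  0.1503] rpy [-90.   -0.1  48.3] w0.0940 F [-0.2 -0.6 -0. ] T [-0.04  0.    0.04] 
 shift [-97.5  20.2 -85.1] rot [  0.  -44.7   0. ]
```

```bash
python3 -m creep '[[-22,5,-20,0,-10,0,0],[-45,10,-40,0,-20,0,0],[-70,15,-62,0,-30,0,0],[-97,20,-85,0,-40,0,0],[-97,20,-85,0,-44.5,0,0]]'; python3 - <<'E'
from h import *
o=to(.552,-.149,.13,93)
s=robot.snapshot("wrist"); cv2.imwrite("pics/w3.png",s["color"])
a=wrect(s,o,.44,.68,-.25,-.05,.016,3)
cv2.imwrite("pics/w3r.png",a)
print(wproj(s,o,[[.634,-.145,.016],[.549,-.149,.026]]))
E
```

```text
time: 7.95
tool_pos: [0.5511, -0.1499, 0.1295]
ee_rot: [-1.57, -0.0, 1.613]
wrist_force: [-0.1, 0.6, 1.1]
width: 0.0938
t7.95 at [ 0.5511 -0.1499  0.1295] rpy [-90.   -0.   92.4] w0.0938 F [-0.1  0.6  1.1] T [ 0.03 -0.01 -0.01] 
 shift [ 0.8 -0.5 -0.9] rot [-0.  -0.6  0. ]
[[323.60605756 327.06384643]
 [323.34976211 236.37237127]]
```

View pics/w3.png

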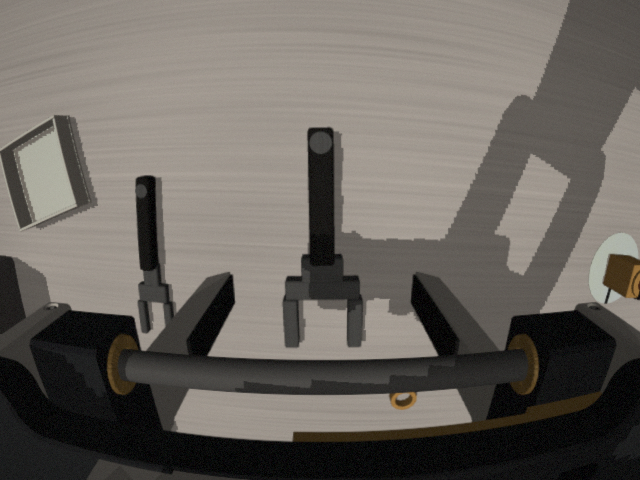

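View pics/w3r.png

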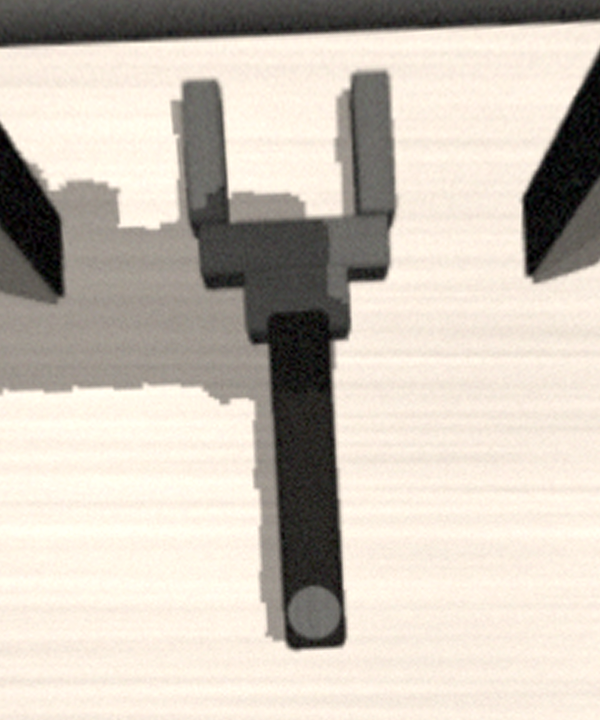

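```bash
python3 -m creep '[[-1,40,3,0,-0.6,0,0],[-1,80,3,0,-0.6,0,0],[-1,110,3,0,-0.6,0,0],[-1,122,3,0,-0.6,0,0],[-1,123.5,3,0,-0.6,0,0]]'; python3 -c "
from h import *
to(.548,-.151,.005,93)"
```

```text
time: 8.62
tool_pos: [0.5484, -0.1486, 0.0066]
ee_rot: [-1.57, -0.0, 1.624]
wrist_force: [-0.0, 0.8, 1.2]
width: 0.094
t8.62 at [ 0.5484 -0.1486  0.0066] rpy [-90.  -0.  93.] w0.0940 F [-0.   0.8  1.2] T [ 0.08  0.03 -0.  ] 
 shift [-2.4  1.6  0.5] rot [-0.  0.  0.]
```

```bash
python3 -m creep '[[-1.5,1,0,0,0,0,120],[-1.5,1,0,0,0,0,255],[-1.5,1,0,0,0,0,255],[-1.5,1,0,0,0,0,255],[-1.5,1,0,0,0,0,255]]';  python3 -m creep '[[0,0,0,0,0,0,255],[0,0,0,0,0,0,255],[0,0,0,0,0,0,255],[0,0,0,0,0,0,255],[0,0,0,0,0,0,255]]';python3 -c "
from h import *
to(.548,-.151,.005,93)"
```

```text
time: 9.25
tool_pos: [0.5485, -0.1504, 0.0061]
ee_rot: [-1.571, -0.0, 1.624]
wrist_force: [-0.1, 0.7, 0.0]
width: 0.0474
time: 9.88
tool_pos: [0.5484, -0.1505, 0.0059]
ee_rot: [-1.571, 0.0, 1.624]
wrist_force: [-0.4, -0.8, -0.1]
width: 0.0201
t9.88 at [ 0.5484 -0.1505  0.0059] rpy [-90.   0.  93.] w0.0201 F [-0.4 -0.8 -0.1] T [-0.06  0.06 -0.03] 
 shift [-0.5  0.9  0.4] rot [-0.  0. -0.]
```

```bash
python3 -m creep '[[0,-10,0,0,0,0,255],[0,-30,0,0,0,0,255],[0,-60,0,0,0,0,255],[0,-90,0,0,0,0,255],[0,-115,0,0,0,0,255]]'; python3 - <<'E'
from h import *
o=to(.492,.1825,.12,88)
for n in ["scene","wrist"]:
    s=robot.snapshot(n); cv2.imwrite(f"pics/{n}4.png",s["color"])
E
```

```text
time: 10.5
tool_pos: [0.5482, -0.1502, 0.122]
ee_rot: [-1.571, -0.0, 1.624]
wrist_force: [0.1, -0.7, -3.9]
width: 0.0199
t10.50 at [ 0.5482 -0.1502  0.122 ] rpy [-90.   -0.   93.1] w0.0199 F [ 0.1 -0.7 -3.9] T [0.02 0.03 0.01] 
 shift [335.2   2.1  38.3] rot [-0.   5.1  0. ]
```

View pics/scene4.png

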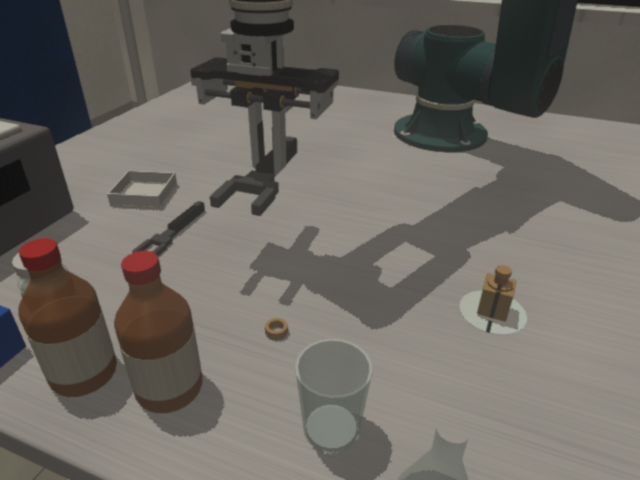

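View pics/wrist4.png

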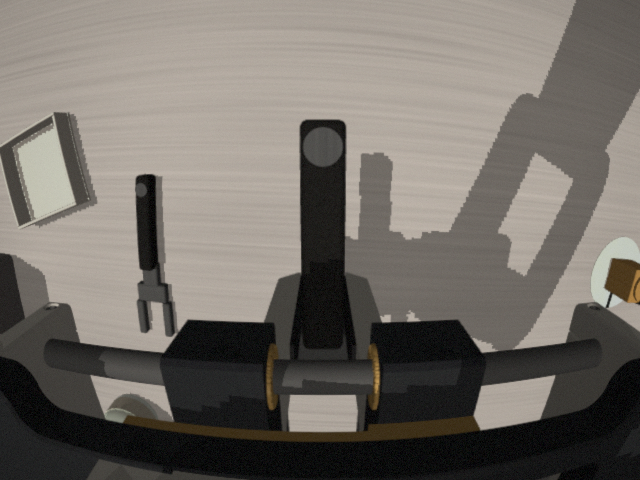

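```bash
python3 -m creep '[[40,0,5,0,1,0,255],[95,0,12,0,2,0,255],[150,0,18,0,3,0,255],[205,0,24,0,4,0,255],[260,0,30,0,5,0,255]]';python3 -c "
from h import *
to(.493,.1825,.12,88)"
```

```text
time: 11.22
tool_pos: [0.5031, 0.1092, 0.1192]
ee_rot: [-1.568, 0.0, 1.536]
wrist_force: [1.2, 0.5, -3.1]
width: 0.0197
t11.22 at [0.5031 0.1092 0.1192] rpy [-89.8   0.   88. ] w0.0197 F [ 1.2  0.5 -3.1] T [ 0.05 -0.   -0.01] 
 shift [72.9 -0.8 12.6] rot [-0.2 -0.  -0. ]
```

```bash
python3 -m creep '[[35,0,6,0,0,0,255],[60,0,11,0,0,0,255],[72,0,12.5,0,0,0,255],[73,0,12.5,0,0,0,255],[73,0,12.5,0,0,0,255]]'; python3 - <<'E'
from h import *
o=to(.493,.1825,.12,88)
for n in ["scene","top"]:
    s=robot.snapshot(n); cv2.imwrite(f"pics/{n}5.png",s["color"])
    if n=="scene":
        c=s["color"][170:350,400:600]; cv2.imwrite("pics/s5c.png",cv2.resize(c,None,fx=3,fy=3,interpolation=2))
    else:
        a=rect(s,.46,.64,.08,.28,.12,3); cv2.imwrite("pics/t5c.png",a)
E
```

```text
time: 11.85
tool_pos: [0.4947, 0.1801, 0.1205]
ee_rot: [-1.57, 0.001, 1.536]
wrist_force: [0.2, 1.0, -3.7]
width: 0.0197
t11.85 at [0.4947 0.1801 0.1205] rpy [-90.   0.  88.] w0.0197 F [ 0.2  1.  -3.7] T [ 0.05 -0.02  0.04] 
 shift [2.4 0.5 1.8] rot [-0. -0. -0.]
```

View pics/s5c.png

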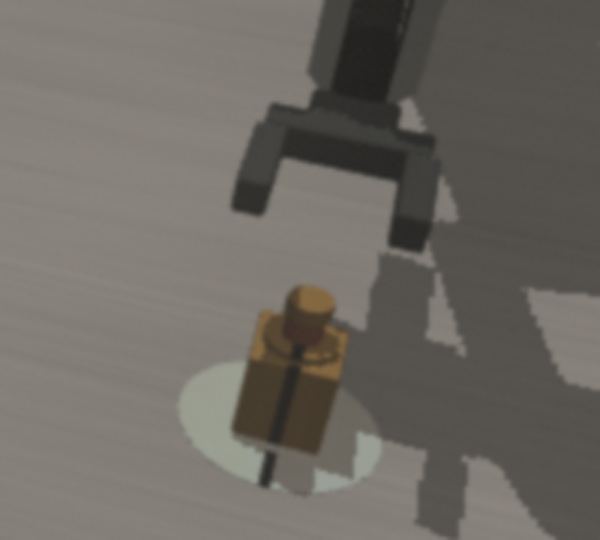

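View pics/t5c.png

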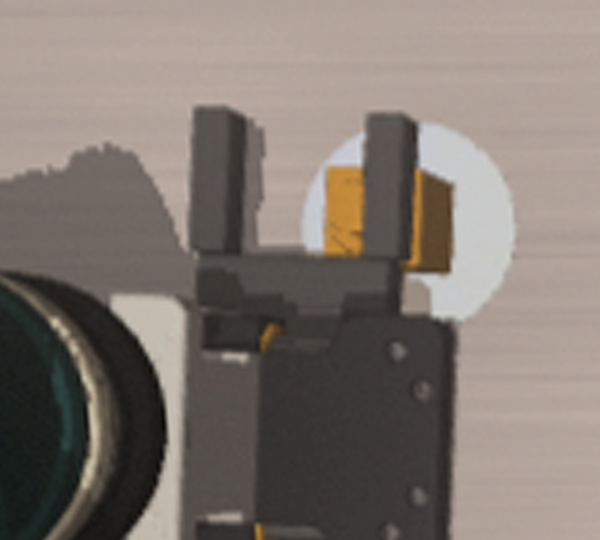

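```bash
python3 -m creep '[[2.8,20,1.9,0,0,0,255],[2.8,36,1.9,0,0,0,255],[2.8,36,1.9,0,0,0,255]]'; python3 - <<'E'
from h import *
o=to(.493,.1825,.085,88)
for n in ["scene","top"]:
    s=robot.snapshot(n); cv2.imwrite(f"pics/{n}6.png",s["color"])
    if n=="scene":
        c=s["color"][190:350,400:600]; cv2.imwrite("pics/s6c.png",cv2.resize(c,None,fx=3,fy=3,interpolation=2))
    else:
        a=rect(s,.52,.64,.10,.26,.095,4); cv2.imwrite("pics/t6c.png",a)
E
```

```text
time: 12.32
tool_pos: [0.4915, 0.183, 0.083]
ee_rot: [-1.567, 0.001, 1.536]
wrist_force: [0.2, 0.5, -3.3]
width: 0.0197
t12.32 at [0.4915 0.183  0.083 ] rpy [-89.8   0.1  88. ] w0.0197 F [ 0.2  0.5 -3.3] T [-0.01  0.08  0.04] 
 shift [-0.4 -2.1 -1.5] rot [-0.2  0.  -0.1]
```

View pics/s6c.png

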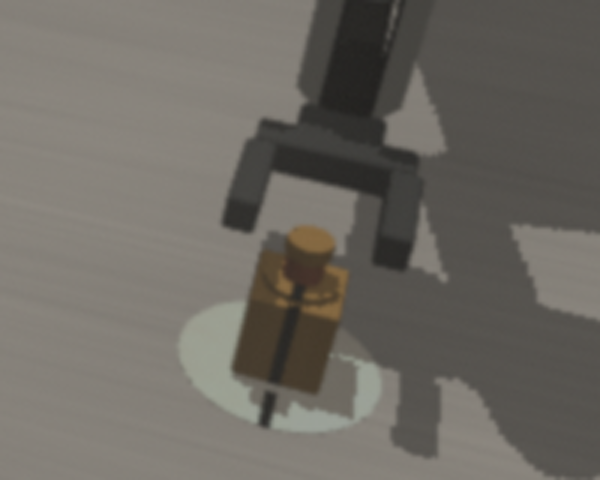

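View pics/t6c.png

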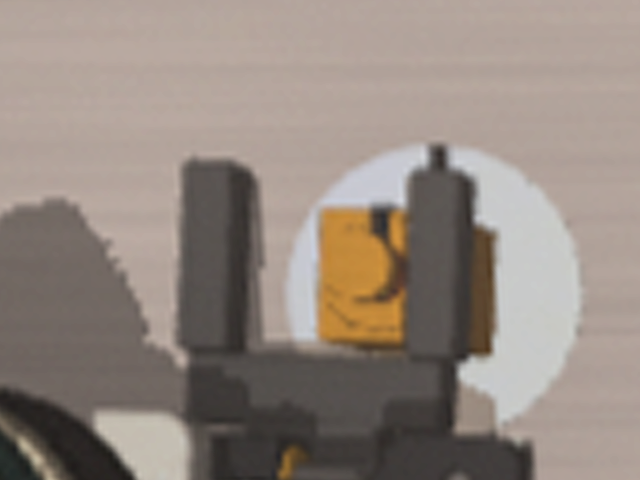

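```bash
python3 -m creep '[[0.5,15,0,0,0,0,255],[0.5,30,0,0,0,0,255],[0.5,45,0,0,0,0,255]]'; python3 -m creep '[[0,10,0,0,0,0,255],[0,20,0,0,0,0,255],[0,28,0,0,0,0,255],[0,31,0,0,0,0,255]]';  python3 - <<'E'
from h import *
o=to(.493,.1825,.006,88)
for n in ["scene"]:
    s=robot.snapshot(n); cv2.imwrite(f"pics/{n}7.png",s["color"])
    if n=="scene":
        c=s["color"][190:350,400:600]; cv2.imwrite("pics/s7c.png",cv2.resize(c,None,fx=3,fy=3,interpolation=2))
E
```

```text
time: 12.8
tool_pos: [0.4924, 0.1843, 0.0385]
ee_rot: [-1.57, 0.0, 1.537]
wrist_force: [-0.3, -0.7, -3.9]
width: 0.0203
time: 13.3
tool_pos: [0.4926, 0.1843, 0.0084]
ee_rot: [-1.57, 0.0, 1.537]
wrist_force: [0.0, -1.1, -3.4]
width: 0.0196
t13.30 at [0.4926 0.1843 0.0084] rpy [-90.   0.  88.] w0.0196 F [ 0.  -1.1 -3.4] T [0.04 0.04 0.03] 
 shift [-1.8  2.4 -0.4] rot [-0.  0. -0.]
```

View pics/s7c.png

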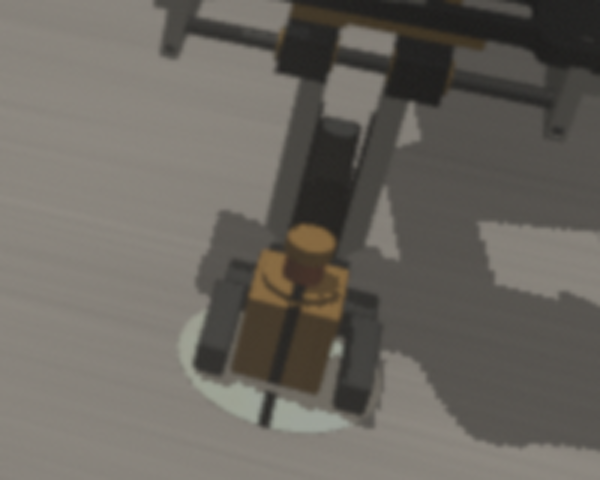

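```bash
python3 -m creep '[[-1,1.5,0,0,0,0,255],[-1,2,0,0,0,0,255]]'; python3 -c "
from h import *
to(.493,.1825,.006,88)"
```

```text
time: 13.6
tool_pos: [0.4931, 0.1834, 0.0074]
ee_rot: [-1.572, -0.0, 1.537]
wrist_force: [0.2, -0.7, -4.0]
width: 0.0198
t13.60 at [0.4931 0.1834 0.0074] rpy [-90.  -0.  88.] w0.0198 F [ 0.2 -0.7 -4. ] T [-0.01  0.    0.01] 
 shift [-0.9  1.4  0.1] rot [0. 0. 0.]
```

```bash
python3 -m creep '[[7.4,0,-0.3,0,5,0,255],[14.8,0,-1.3,0,10,0,255],[22,0,-2.9,0,15,0,255],[29.1,0,-5.1,0,20,0,255],[35.9,0,-8,0,25,0,255]]'; cat >>h.py <<'E'
def arc(th,C=(.5777,.1795)):
    t=np.radians(th); return to(C[0]-.085*np.cos(t),C[1]-.085*np.sin(t),.0065,th+90)
E
python3 -c "
from h import *
arc(-27)"
```

```text
time: 14.22
tool_pos: [0.5024, 0.2173, 0.0072]
ee_rot: [-1.573, 0.003, 1.098]
wrist_force: [-0.1, -4.9, -2.5]
width: 0.0194
t14.22 at [0.5024 0.2173 0.0072] rpy [-90.1   0.2  62.9] w0.0194 F [-0.1 -4.9 -2.5] T [-1.   -0.03  0.28] 
 shift [0.5 0.7 0.8] rot [ 0.1 -0.1 -0.2]
```

```bash
python3 -m creep '[[7.4,0,-0.3,0,5,0,255],[14.8,0,-1.3,0,10,0,255],[22,0,-2.9,0,15,0,255],[29.1,0,-5.1,0,20,0,255],[35.9,0,-8,0,25,0,255]]'; 
python3 - <<'E'
from h import *
arc(-52)
s=robot.snapshot("scene")
c=s["color"][190:350,400:600]; cv2.imwrite("pics/s8c.png",cv2.resize(c,None,fx=3,fy=3,interpolation=2))
E
```

```text
time: 14.85
tool_pos: [0.5253, 0.2454, 0.007]
ee_rot: [-1.574, 0.003, 0.662]
wrist_force: [-1.6, -5.0, -2.1]
width: 0.0196
t14.85 at [0.5253 0.2454 0.007 ] rpy [-90.2   0.2  37.9] w0.0196 F [-1.6 -5.  -2.1] T [-1.06  0.23  0.33] 
 shift [0.7 0.5 0.8] rot [ 0.2 -0.1 -0.2]
```

View pics/s8c.png

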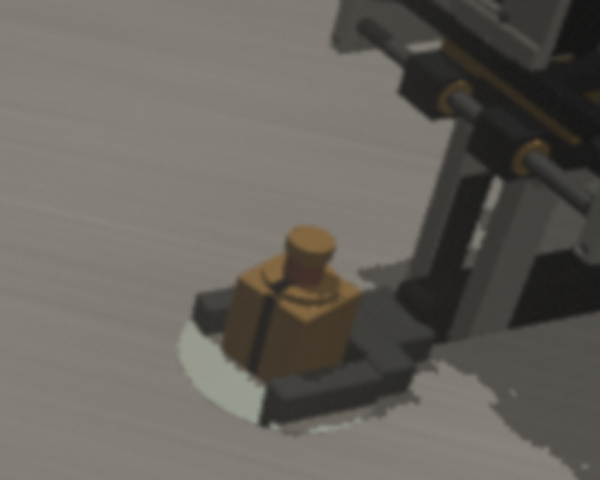

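Working as expected; continue the swing.

```bash
python3 -m creep '[[7.4,0,-0.3,0,5,0,255],[14.8,0,-1.3,0,10,0,255],[22,0,-2.9,0,15,0,255],[29.1,0,-5.1,0,20,0,255],[35.9,0,-8,0,25,0,255]]';python3 -c "
from h import *
arc(-77)"
python3 -m creep '[[7.4,0,-0.3,0,5,0,255],[14.8,0,-1.3,0,10,0,255],[22,0,-2.9,0,15,0,255],[29.1,0,-5.1,0,20,0,255],[35.9,0,-8,0,25,0,255]]'; 
python3 - <<'E'
from h import *
o=arc(-102)
s=robot.snapshot("scene")
c=s["color"][190:350,400:600]; cv2.imwrite("pics/s9c.png",cv2.resize(c,None,fx=3,fy=3,interpolation=2))
s=robot.snapshot("top"); a=rect(s,.52,.64,.12,.24,0.045,4); cv2.imwrite("pics/t9.png",a)
s=robot.snapshot("wrist"); a=wrect(s,o,.52,.64,.12,.24,0.045,4); cv2.imwrite("pics/w9.png",a)
E
```

```text
time: 15.52
tool_pos: [0.5578, 0.2613, 0.0068]
ee_rot: [-1.574, 0.003, 0.227]
wrist_force: [-2.8, -4.5, -1.2]
width: 0.0196
t15.53 at [0.5578 0.2613 0.0068] rpy [-90.2   0.2  13. ] w0.0196 F [-2.8 -4.5 -1.2] T [-1.11  0.55  0.28] 
 shift [1.  0.3 0.8] rot [ 0.2  0.  -0.2]
time: 16.15
tool_pos: [0.5939, 0.262, 0.0067]
ee_rot: [-1.575, 0.003, -0.209]
wrist_force: [-4.3, -3.4, -0.7]
width: 0.0196
t16.15 at [0.5939 0.262  0.0067] rpy [-90.2   0.2 -12. ] w0.0196 F [-4.3 -3.4 -0.7] T [-0.89  0.94  0.37] 
 shift [1.3 0.2 1. ] rot [ 0.2  0.  -0.2]
```

View pics/s9c.png

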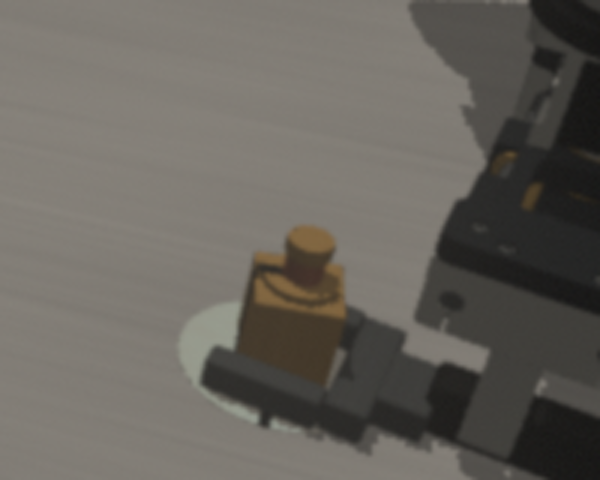

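View pics/t9.png

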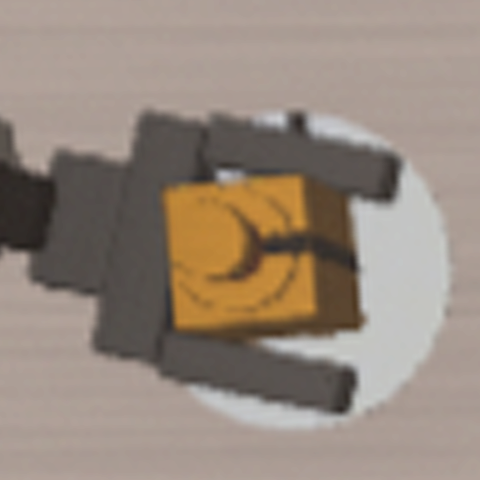

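View pics/w9.png

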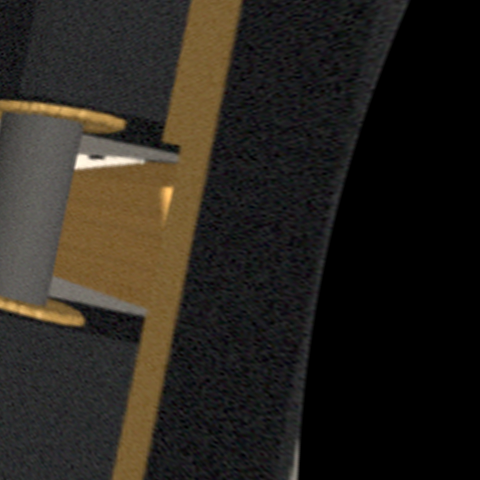

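```bash
python3 -m creep '[[4.4,0,-0.1,0,3,0,255],[8,0,-0.4,0,5.5,0,255],[8,0,-0.4,0,5.5,0,255]]'; 
cat >> h.py <<'E'
def nutyaw(s,tag):
    a=rect(s,.52,.64,.12,.24,0.045,6); h=cv2.cvtColor(a,cv2.COLOR_BGR2HSV)
    m=((h[...,0]>8)&(h[...,0]<25)&(h[...,1]>130)&(h[...,2]>170)).astype(np.uint8)*255
    m=cv2.morphologyEx(m,cv2.MORPH_CLOSE,np.ones((25,25)))
    cs,_=cv2.findContours(m,cv2.RETR_EXTERNAL,cv2.CHAIN_APPROX_NONE); c=max(cs,key=cv2.contourArea)
    r=cv2.minAreaRect(c); cv2.drawContours(a,[cv2.boxPoints(r).astype(int)],0,(255,0,0),1)
    (cx,cy)=r[0]; print("nut ctr",.64-cy/6000,.24-cx/6000,"size mm",np.round(r[1],1)/6,"yaw mod 90:",-r[2]%90)
    cv2.imwrite(f"pics/{tag}.png",a)
E
python3 - <<'E'
from h import *
o=arc(-107.5)
s=robot.snapshot("top"); nutyaw(s,"n10")
s=dict(s); s["color"]=cv2.imread("pics/top0.png"); nutyaw(s,"n0")
E
```

```text
time: 16.68
tool_pos: [0.6017, 0.26, 0.0067]
ee_rot: [-1.575, 0.003, -0.302]
wrist_force: [-4.0, -4.2, -1.6]
width: 0.0198
t16.68 at [0.6017 0.26   0.0067] rpy [-90.2   0.1 -17.3] w0.0198 F [-4.  -4.2 -1.6] T [-0.94  0.81  0.27] 
 shift [1.3 0.2 1. ] rot [ 0.2  0.2 -0.1]
nut ctr 0.5773349609375 0.1802817179361979 size mm [33.91666667 34.31666667] yaw mod 90: 0.42757415771484375
nut ctr 0.5770575663248698 0.1802215118408203 size mm [34.21666667 34.4       ] yaw mod 90: 59.18429756164551
```

View pics/n10.png

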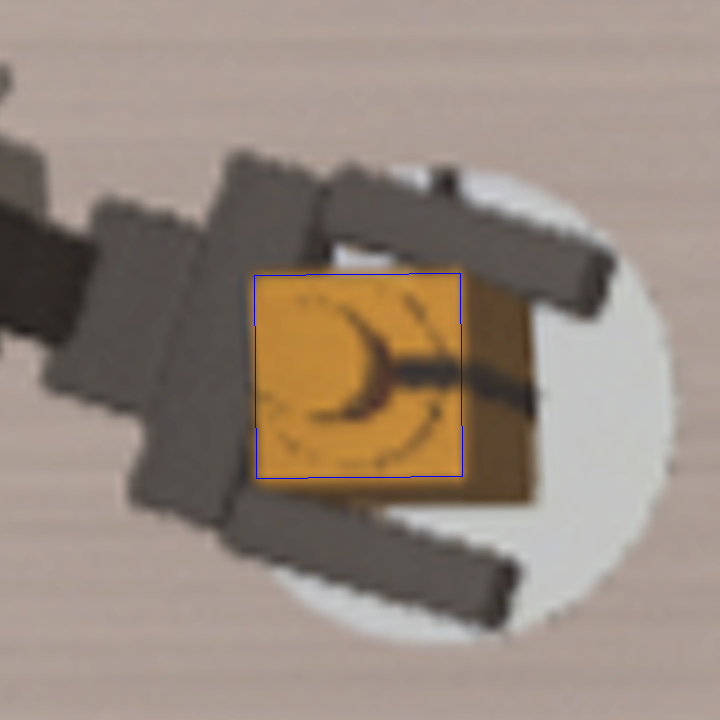

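```bash
python3 -m creep '[[3.7,0,-0.1,0,2.5,0,255],[3.7,0,-0.1,0,2.5,0,255]]'; 
python3 - <<'E'
from h import *
o=arc(-110)
s=robot.snapshot("top"); nutyaw(s,"n11")
E
```

```text
time: 16.98
tool_pos: [0.6052, 0.2589, 0.0067]
ee_rot: [-1.575, 0.002, -0.346]
wrist_force: [-3.0, -3.5, -0.7]
width: 0.0199
t16.98 at [0.6052 0.2589 0.0067] rpy [-90.2   0.1 -19.8] w0.0199 F [-3.  -3.5 -0.7] T [-0.93  0.84  0.28] 
 shift [1.3 0.2 1. ] rot [ 0.2  0.2 -0.1]
nut ctr 0.5772231801350911 0.18020232645670572 size mm [34.4        34.21666667] yaw mod 90: 88.1874475479126
```

```bash
python3 -m creep '[[-3,0.3,0,0,-2,0,255],[-3,0.6,0,0,-2,0,255]]'; 
python3 - <<'E'
from h import *
to(.6,.26,.006,-18)
E
python3 -m creep '[[0,0,0,0,0,0,180],[0,0,0,0,0,0,100],[0,0,0,0,0,0,0],[0,0,0,0,0,0,0],[0,0,0,0,0,0,0]]'
python3 -c "
from h import *
to(.6,.26,.006,-18)"
```

```text
time: 17.27
tool_pos: [0.6034, 0.2606, 0.0064]
ee_rot: [-1.572, 0.0, -0.312]
wrist_force: [-3.0, -3.8, 0.8]
width: 0.0204
t17.27 at [0.6034 0.2606 0.0064] rpy [-90.1   0.  -17.9] w0.0204 F [-3.  -3.8  0.8] T [-0.92  0.68  0.03] 
 shift [-3.   0.4 -1.7] rot [ 0.1  0.1 -0. ]
time: 17.9
tool_pos: [0.6039, 0.2614, 0.0065]
ee_rot: [-1.57, -0.0, -0.313]
wrist_force: [0.8, 0.5, -0.2]
width: 0.0639
t17.90 at [0.6039 0.2614 0.0065] rpy [-90.   -0.  -17.9] w0.0639 F [ 0.8  0.5 -0.2] T [-0.1   0.11  0.  ] 
 shift [-3.3  0.5 -2.6] rot [-0.   0.1  0. ]
```

Released; rise straight up and move away toward the robot's left, then inspect.

```bash
python3 -m creep '[[0,-20,0,0,0,0,0],[0,-60,0,0,0,0,0],[0,-110,0,0,0,0,0],[0,-160,0,0,0,0,0],[0,-180,0,0,0,0,0]]'
python3 -m creep '[[-40,0,20,0,0,0,0],[-90,0,40,0,0,0,0],[-140,0,60,0,0,0,0],[-190,0,80,0,0,0,0],[-190,0,80,0,0,0,0]]'
python3 - <<'E'
from h import *
to(.6,.26,.006,-18)
s=robot.snapshot("top"); nutyaw(s,"n12"); cv2.imwrite("pics/top12.png",rect(s,.50,.70,.10,.38,0.016,2.5))
s=robot.snapshot("scene"); cv2.imwrite("pics/scene12.png",cv2.resize(s["color"][190:370,400:640],None,fx=3,fy=3,interpolation=2))
E
```

```text
time: 18.52
tool_pos: [0.6056, 0.2619, 0.1934]
ee_rot: [-1.565, -0.008, -0.313]
wrist_force: [0.8, 0.3, -0.1]
width: 0.0941
time: 19.15
tool_pos: [0.4452, 0.3984, 0.1887]
ee_rot: [-1.568, -0.001, -0.308]
wrist_force: [-0.8, 0.1, -0.1]
width: 0.0941
t19.15 at [0.4452 0.3984 0.1887] rpy [-89.8  -0.  -17.6] w0.0941 F [-0.8  0.1 -0.1] T [-0.08  0.   -0.01] 
 shift [189.3 182.6 -85.5] rot [-0.2  0.4  0. ]
nut ctr 0.5773970845540365 0.18026163228352865 size mm [34.06666667 34.03333333] yaw mod 90: 89.0289780497551
```

View pics/top12.png

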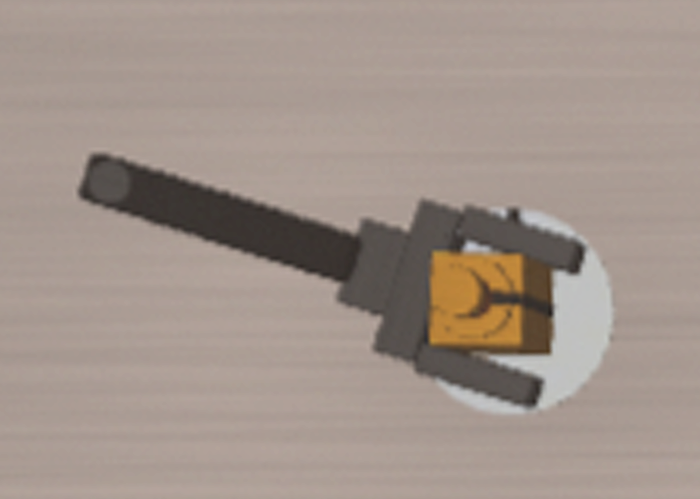

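View pics/scene12.png

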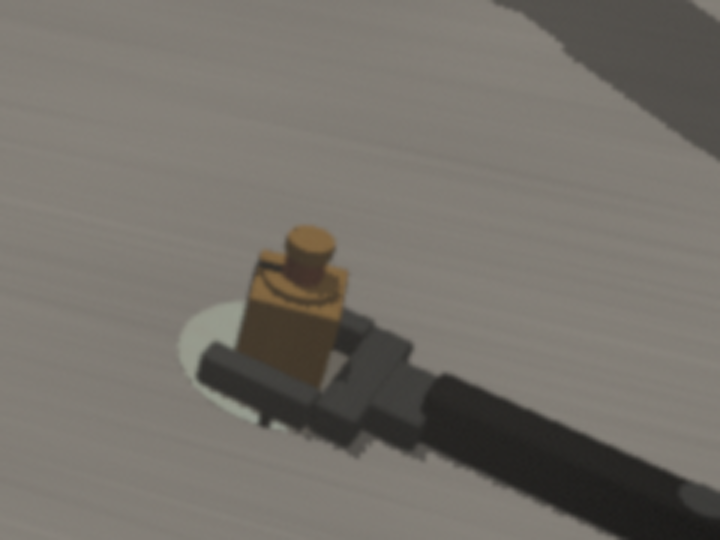

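View pics/n12.png

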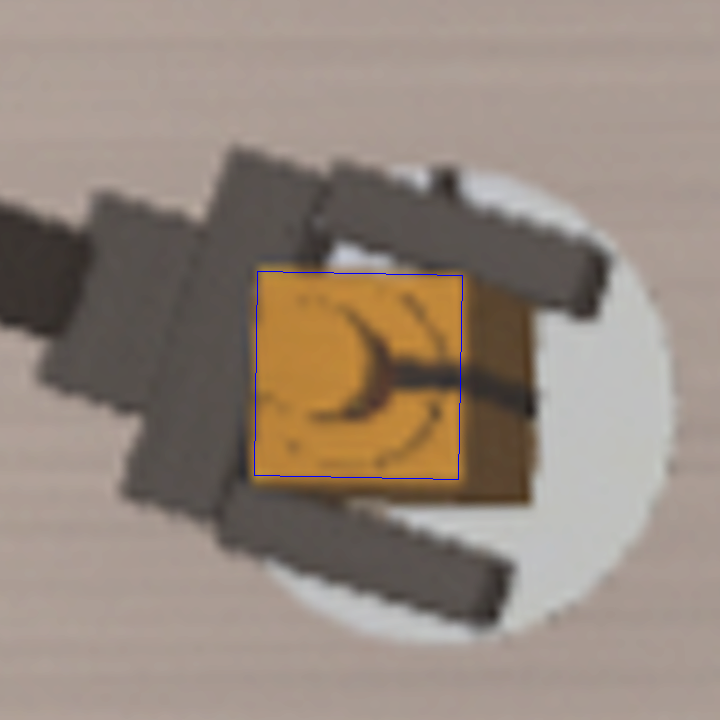

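```bash
python3 -c "
from bench import robot
robot.close_job()"
```

```text
the job is handed in; nothing more can be done
```

The nut is finger-tight plus about a quarter turn, and the larger wrench is lying flat on the bench around it. I let go, moved the arm clear and handed the job in at about 19 s of the 61 s allowed. The hand-in gives no verdict.

- **Finger-tight:** I turned the nut about 62° clockwise with the fingers. I stopped when the wrist torque jumped from about 0.15 to 0.56 N m. The picture then showed the nut's pen line level with the disc's, both about 2° clockwise of straight ahead (the fitting's own tilt).
- **Quarter turn:** With the wrench lowered over the nut, I swung it until the nut measured 91–92° clockwise of straight ahead. Taking off those 2°, that is about 89–90° past finger-tight.
- **Last checks:** The top and scene pictures show the wrench flat with both prongs beside the nut, and the gripper touching nothing.
- **Disagreement:** My readings of the nut's angle differed by about 1° (91.8° just before release, 91.0° after). The first top-camera reading was also about 1° below the gripper's. The turn could therefore be off by 1–2°.

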